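# Cap the coral jar and press it into the display tray's corner

## Robot

A 7-joint arm with a two-finger parallel gripper is mounted at the origin on the work surface. World frame = base frame: x ahead of the robot, y to its left, z up, the work surface at z = 0. Lengths are in m, angles in rad, forces in N, time in s.
With the tool pointing down it reaches from about 0.4 to 0.875 m from the base axis. Payload 19.3 kg.
Tool frame: the origin (TCP) lies at the very end of the fingers, on their centre line; the grasp point (between the pads) lies ctrl.grasp_offset behind it (ctrl.grasp_offset is the distance from the TCP to the grasp point, in m); z points along the fingers, y is the direction in which the jaws open and shut (so a half turn about z gives the same grasp; the last joint's range is limited). The gripper opens to 85 mm and grips with 20 to 120 N. Pads are 22 mm wide; open, the fingers measure 114 mm over their backs; the gripper's body (76 mm by 85 mm) begins 54 mm behind the grasp point. The pads swing forward as they close: fully open they stand 13 mm farther back than shut.
Start: joints at [-1.373, 0.521, -0.036, 1.599, 0.021, 1.021, -0.113], TCP at [0.165, 0.603, 0.231] pointing down, gripper open.
Joint ranges: [-2.91, 2.91], [-0.3, 2.13], [-1.5, 1.42], [0.17, 2.43], [-1.26, 4.41], [0.16, 1.93], [-2.52, 2.52]. Speed limits (rad/s): [1.89, 1.89, 2.39, 2.39, 3.01, 3.01, 3.01].

## Interface

Orientations are given as a unit quaternion [w, x, y, z].
In Python, from rig import ctrl gives the robot as it stands. The module is installed in compiled form; this text tells all that it offers.
- The arm moves only by the shell command python3 -m inch 'ROWS' [OPENING] [FORCE]. ROWS is JSON, one flat list of numbers, 6 for each row, row after row: the shift along the tool's x, y, z in m, then the turn, a rotation vector about the tool's x, y, z in degrees. A call has 1 to 12 rows; each row is the pose to reach, as a shift and turn from the pose commanded when the call began, along the tool's axes at that moment; what a row does not reach only later rows make up. A row lasts 1/8 s, in which the tool goes at most 62.5 mm and 10.7 degrees, less where a joint would pass 70% of its speed; a pose out of reach is approached as far as the arm can. A call with a gripper value outside its range is refused whole. OPENING is the closure in counts, from 0 (fully open) to 255 (shut), set as the call begins (- or left out, the last holds). The fingers move at their own pace and stop on an object; FORCE is the grip in N (left out, the last holds). Time passes only in rows, so rows that repeat a pose let the fingers close. It gives the time, the measured TCP pose, the force and the opening at its end, in the units of the state.
- ctrl.observe(): the state, without advancing time (a new reading comes with each control period).
- ctrl.grab_frame(name): name is "side" or "top" or "wrist"; returns (picture, depth): 400x640x3 uint8, red, green, blue; 400x640 float32, m along the optical axis (not along the pixel's ray), 0 where there is no reading.
- ctrl.camera_model(name): a dict with "mtx" (3x3 intrinsics, pixels), "R" (3x3) and "t" (3): a world point X has camera coordinates R X + t; the wrist camera has in their place "mount" (4x4, takes a point from camera to tool coordinates, whose origin is the TCP and whose axes are the flange's). Camera axes: x right, y down, z forward; pixel columns grow to the right and rows downward; lengths in m; the calibration is good to about 2 mm. A picture is of the moment at which its call begins: read the wrist's pose just before it. camera_model takes no time and is no camera call.
- ctrl.close_job(): hands the job in, once; it reports no verdict.
Trained networks look in the newest picture that a camera, given by its name, has taken for a name from the list of things; names that differ only in an ending like _2 or _b are one class to them, and where a whole thing is asked for, a point or a joint stands for the part that bears it (a point fixed in the world has none). Each returns a list of dicts, best first, with "confidence" (0 to 1); they miss things now and then, are a little off and sometimes report something else, mostly with a low value. They report only what shows in the picture. A call takes as long as a camera call. They do not tell look-alikes from the thing itself.
- ctrl.outline_of(camera, name): "pixels" (400x640 bool, what is visible of it) and "point" ([column, row] in pixels, amid what is visible of it).
- ctrl.place_of(camera, name): "point" ([column, row] in pixels: a listed point, or the origin of a listed thing).
The state is a dict: "t": time; "joint_pos": joint angles; "joint_vel": joint speeds; "joint_efforts": joint torques, N m; "ee_pos": TCP position; "ee_rot": TCP orientation; "wrist_force": force on the tool from outside, world axes, zero at the start; "wrist_torque": the same for the moment, N m; "gripper_width": finger opening in m.
Only numpy, scipy, OpenCV 4.12 (cv2) and the standard library are available. Lean on these libraries where they do the work, as an engineer would, in place of code of your own. Each camera call takes 0.05 s, during which the arm holds its last target.

## Task

Put the coral cap on the coral jar, all the way down, then stand the capped jar on the white display tray and push it into the corner, square and touching both brass fences. Its adhesive foot needs time to grab, so finish while still holding the jar there with the gripper, pressed firmly (about 5 to 10 newtons) against each fence; do not let go. Never tip the jar over, and leave the lilac jar, the lilac cap, the serum bottle and the hairbrush where they are.

Things in the scene. Friction and masses are not known exactly. Their poses are not given: they have to be found in the camera images.
- coral_jar_mid (a point): square coral-red cosmetic jar, open on top and empty, 60 x 60 mm, 55 mm tall, 5 mm walls (opening 50 x 50 mm), thin gold stripe around its foot, about 200 g, stands upright on the table. Point at its centre, 27.5 mm above its underside; x and y axes square to its sides, z up.
- coral_cap_mid (a point): square coral-red cap for a jar, about 60 g: a block 56 x 56 mm and 24 mm tall, gold disc on top, over a white plug 45 x 45 mm and 5 mm deep that drops into the jar's opening with 2.5 mm play all round; 29 mm tall in all. Lies plug down on the table. Point at its centre, 14.5 mm above the plug's underside; x and y axes square to its sides, z up. On a jar, the block rests on the jar's rim and this point lies 37 mm above the jar's centre point.
- tray_corner (a point): inner corner of the display tray, on its floor, where the two fences meet. The tray is a fixed white board 180 x 180 mm whose floor is 6 mm above the table. Along its axes: +x points to and through the far fence, +y to and through the left fence, z up; so the free floor lies on the -x, -y side, 170 mm each way. A jar pressed home has its centre at (-30, -30, +27.5) mm in this frame, its sides square to the fences (any of the four ways round).
- fence_far: brass fence bar along the tray's +x edge, fixed, rigid, 16 mm high above the tray floor, 10 mm thick; its inner face is the plane x = 0 of tray_corner. Origin at the centre of the tray's underside. The fences are low: fingers that grip the jar higher than 16 mm above its foot pass over them.
- fence_left: brass fence bar along the tray's +y edge, fixed, rigid, 16 mm high above the tray floor, 10 mm thick; its inner face is the plane y = 0 of tray_corner. Origin as fence_far's. Jars, tray floor and fences are glossy (friction coefficient about 0.2 to 0.3 between them). Press down lightly: friction there and along the other fence takes up part of a push.
- lilac_jar_mid (a point): square lilac cosmetic jar, open on top and empty, 60 x 60 mm, 55 mm tall, 5 mm walls (opening 50 x 50 mm), thin gold stripe around its foot, about 200 g, stands upright on the table. Point at its centre, 27.5 mm above its underside; x and y axes square to its sides, z up. Leave it alone.
- lilac_cap_mid (a point): square lilac cap for a jar, about 60 g: a block 56 x 56 mm and 24 mm tall, gold disc on top, over a white plug 45 x 45 mm and 5 mm deep that drops into the jar's opening with 2.5 mm play all round; 29 mm tall in all. Lies plug down on the table. Point at its centre, 14.5 mm above the plug's underside; x and y axes square to its sides, z up. On a jar, the block rests on the jar's rim and this point lies 37 mm above the jar's centre point. Leave it alone.
- serum: amber serum bottle with black cap, 34 mm across, 100 mm tall, standing; origin at the centre of its underside. Leave it alone.
- hairbrush: black hairbrush lying on the table, about 200 x 55 mm, 28 mm high, long axis x with the handle to -x; origin at the middle of its underside. Leave it alone.
Things that resemble listed ones, but are neither listed nor needed, are in the scene too. Leave any green look-alike of the part that bears coral_jar_mid alone.

How it is judged:
On the way:
1. the coral cap is fully down on the coral jar (z of coral_cap_mid in the frame of coral_jar_mid between 0.034 and 0.04 m and horizontal distance between coral_cap_mid and coral_jar_mid below 0.006 m and angle between coral_cap_mid's own z axis and vertical below 0.08 rad), for 0.3 s.
At the end, for the whole second after the job is handed in: Coral cap fully on the coral jar (3 mm in depth, 6 mm off centre, 0.08 rad of level); jar upright on the tray floor (4 mm, 0.06 rad), square to the fences (0.06 rad), within 2.5 mm of both, pushing on each with over 1.5 N, at rest, held by the fingers (all of step 1 and contact force between coral_jar and fence_far above 1.5 N and contact force between coral_jar and fence_left above 1.5 N and x of coral_jar_mid in the frame of tray_corner between -0.0325 and -0.027 m and y of coral_jar_mid in the frame of tray_corner between -0.0325 and -0.027 m and z of coral_jar_mid in the frame of tray_corner below 0.0315 m and angle between coral_jar_mid's own z axis and vertical below 0.06 rad and (angle between the x axis of coral_jar_mid and the x axis of tray_corner, either way round below 0.06 rad or angle between the x axis of coral_jar_mid and the y axis of tray_corner, either way round below 0.06 rad) and (contact force between the fingers and coral_jar above 0.5 N or contact force between the fingers and coral_cap above 0.5 N) and linear speed of coral_jar below 0.02 m/s); the arm keeps its last pose, push and grip.
It fails at once if the lilac jar is disturbed (moved more than 20 mm) (distance of lilac_jar_mid from where it was at the start of the episode above 0.02 m).
It fails at once if the lilac cap is disturbed (moved more than 20 mm) (distance of lilac_cap_mid from where it was at the start of the episode above 0.02 m).
It fails at once if the serum bottle is disturbed (moved more than 20 mm) (distance of serum from where it was at the start of the episode above 0.02 m).
It fails at once if the hairbrush is disturbed (moved more than 20 mm) (distance of hairbrush from where it was at the start of the episode above 0.02 m).
It fails at once if the coral jar is tipped over (angle between coral_jar_mid's own z axis and vertical above 0.6 rad).
It also fails if it takes over 64 s, if anything falls off the work surface, if the arm or the gripper's body presses on something with over 40 N, if the wrist force passes 120 N, or if a joint passes its speed limit or range.

## Working session

There is one attempt and no reset: what is moved stays moved. The work goes in short steps, Python scripts to look and compute and a shell command to move; the robot and the scene stay as the last step left them, time stands still between calls to the robot, and variables do not carry over. Pictures are saved under pics/ and viewed, and the job is handed in when it is done.

```bash
mkdir -p pics; ls
cat > h.py <<'E'
from rig import ctrl
import numpy as np, cv2
from scipy.spatial.transform import Rotation as Ro
def rot(q): return Ro.from_quat([q[1],q[2],q[3],q[0]]).as_matrix()
def grab(n,f):
    o=ctrl.observe(); p,d=ctrl.grab_frame(n); cv2.imwrite('pics/'+f,p[:,:,::-1]); return o,p,d
def cam(n,o=None):
    m=ctrl.camera_model(n); K=np.array(m['mtx'])
    if 'mount' in m:
        M=np.array(m['mount']); Rt=rot(o['ee_rot']); R=Rt@M[:3,:3]; t=Rt@M[:3,3]+np.array(o['ee_pos'])
        return K,R,t   # cam->world
    R=np.array(m['R']); return K,R.T,-R.T@np.array(m['t'])
def world(K,R,t,u,v,d):
    u=np.asarray(u,float);v=np.asarray(v,float)
    c=np.stack([(u-K[0,2])/K[0,0]*d,(v-K[1,2])/K[1,1]*d,d],-1); return c@R.T+t
def at_z(K,R,t,u,v,z):
    r=R@np.array([(u-K[0,2])/K[0,0],(v-K[1,2])/K[1,1],1]); return t+r*(z-t[2])/r[2]
E
python3 - <<'E'
from h import *
for n in ['top','side']:
    o,p,d=grab(n,n+'0.png'); K,R,t=cam(n); print(n,t,R[:,2])
    for nm in ['coral_jar_mid','coral_cap_mid','tray_corner','lilac_jar_mid','lilac_cap_mid','serum','hairbrush','fence_far','fence_left']:
        for r in ctrl.place_of(n,nm)[:3]:
            print(nm,round(r['confidence'],2),np.round(r['point'],1),end=' ')
        print()
o=ctrl.observe(); print({k:np.round(v,3) for k,v in o.items()}, ctrl.grasp_offset)
E
```

```text
pics
top [0.41989758 0.03384877 1.3441198 ] [ 0.15302831 -0.01290809 -0.9881375 ]
coral_jar_mid 0.92 [454.7 213.7] coral_jar_mid 0.86 [412.9 200.8] coral_jar_mid 0.63 [356.  156.8] 
coral_cap_mid 0.78 [351.7 262.1] 
tray_corner 0.58 [239.9 205.9] 
lilac_jar_mid 0.88 [349.9 208.6] 
lilac_cap_mid 0.88 [400.8 270.8] 
serum 0.53 [480.2 265.1] 
hairbrush 0.64 [167.8 242.1] 


side [ 0.43947785 -1.14654358  0.89636378] [ 0.10398406  0.79306644 -0.60019409]
coral_jar_mid 0.93 [331.1 288.9] coral_jar_mid 0.73 [270.4 254.5] coral_jar_mid 0.62 [380.4 214.2] 
coral_cap_mid 0.96 [273.7 215.9] 
tray_corner 0.77 [315.4 158.3] 
lilac_jar_mid 0.87 [324.2 211.1] 
lilac_cap_mid 0.86 [270.5 252.2] 
serum 0.79 [275.6 320.1] 



{'t': np.float64(1.0), 'joint_pos': array([-1.373,  0.521, -0.036,  1.599,  0.021,  1.021, -0.113]), 'joint_vel': array([ 0.002,  0.   , -0.001,  0.001,  0.001, -0.001,  0.   ]), 'joint_efforts': array([ 2.0000e-03, -9.2685e+01,  1.9800e+00, -3.7026e+01,  1.8000e-02,
        2.0000e-03, -0.0000e+00]), 'ee_pos': array([0.165, 0.603, 0.231]), 'ee_rot': array([-0.   ,  0.134,  0.991, -0.   ]), 'wrist_force': array([ 0.465,  0.324, -0.758]), 'wrist_torque': array([-0.08 , -0.012, -0.031]), 'gripper_width': np.float64(0.085)} 0.0187
```

View pics/top0.png

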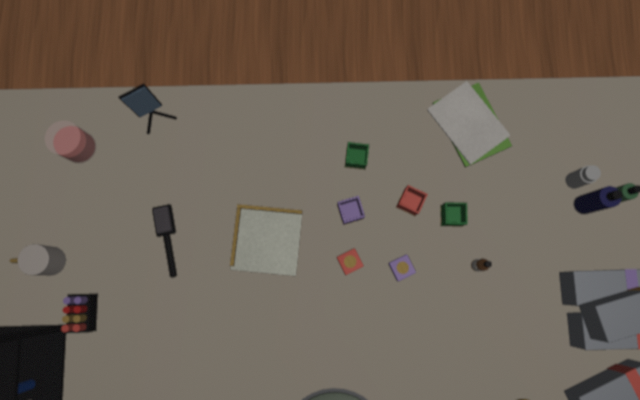

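View pics/side0.png

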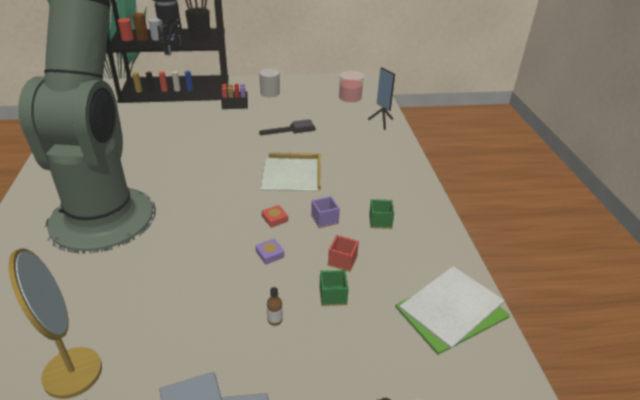

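The top picture shows the coral jar at (412,201), the coral cap at (351,262), the tray corner at (238,206), lilac jar (350,210), lilac cap (402,268), and green jars at (357,156) and (454,214). The best-scored "coral_jar" hit is therefore a green one.

Run:
```python
from h import *
for n,pts in {'top':{'jar':(412.9,200.8,.0275),'cap':(351.7,262.1,.0145),'tray':(239.9,205.9,.006),'ljar':(349.9,208.6,.0275),'lcap':(400.8,270.8,.0145),'ser':(480.2,265.1,0),'brush':(167.8,242.1,0),'g1':(356,156.8,.0275),'g2':(454.7,213.7,.0275)},
 'side':{'cap':(273.7,215.9,.0145),'tray':(315.4,158.3,.006),'ljar':(324.2,211.1,.0275),'jar':(343.5,253,.0275),'lcap':(270.5,252.2,.0145),'ser':(275.6,320.1,0)}}.items():
    K,R,t=cam(n); print(n,K[0,0])
    for k,(u,v,z) in pts.items(): print(k,np.round(at_z(K,R,t,u,v,z),3))
m=ctrl.camera_model('wrist'); print(np.round(m['mtx'],1),np.round(m['mount'],4))
```

```text
top 485.6934965344104
jar [ 0.635 -0.233  0.028]
cap [ 0.472 -0.059  0.014]
tray [0.636 0.246 0.006]
ljar [ 0.618 -0.059  0.028]
lcap [ 0.446 -0.192  0.014]
ser [ 0.456 -0.415  0.   ]
brush [0.54  0.446 0.   ]
g1 [ 0.764 -0.08   0.028]
g2 [ 0.597 -0.346  0.028]
side 506.2386012446077
cap [ 0.476 -0.055  0.014]
tray [0.627 0.243 0.006]
ljar [ 0.615 -0.062  0.027]
jar [ 0.641 -0.234  0.027]
lcap [ 0.46  -0.201  0.014]
ser [ 0.461 -0.406  0.   ]
[[356.1   0.  326.6]
 [  0.  356.1 195.2]
 [  0.    0.    1. ]] [[-1.000e-04 -9.574e-01 -2.887e-01  7.440e-02]
 [ 1.000e+00 -5.000e-04  1.100e-03 -5.000e-04]
 [-1.200e-03 -2.887e-01  9.574e-01 -1.438e-01]
 [ 0.000e+00  0.000e+00  0.000e+00  1.000e+00]]
```

```bash
cat >> h.py <<'E'
def goal(x,y,z,yaw):  # tool y axis at world angle yaw(deg), z down -> rows
    o=ctrl.observe(); R=rot(o['ee_rot']); a=np.radians(yaw)
    Y=np.array([np.cos(a),np.sin(a),0]); Z=np.array([0,0,-1.]); X=np.cross(Y,Z)
    T=np.stack([X,Y,Z],1); s=R.T@(np.array([x,y,z])-o['ee_pos']); r=np.degrees(Ro.from_matrix(R.T@T).as_rotvec())
    print('shift',np.round(s,4),'turn',np.round(r,2))
def tyaw(o=None):
    o=o or ctrl.observe(); R=rot(o['ee_rot']); return np.degrees(np.arctan2(R[1,1],R[0,1]))
E
python3 - <<'E'
from h import *
o,p,d=grab('top','top1.png'); K,R,t=cam('top')
hsv=cv2.cvtColor(p,cv2.COLOR_RGB2HSV)
for n,(u,v,z) in {'jar':(412,200,.055),'cap':(351,262,.029),'lj':(350,210,.055),'lc':(402,268,.029),'tray':(266,242,.006)}.items():
    w=18 if n!='tray' else 45
    s=hsv[v-w:v+w,u-w:u+w,1]; s=(s>80) if n!='tray' else (p[v-w:v+w,u-w:u+w,0]>180)
    yy,xx=np.nonzero(s); P=np.array([at_z(K,R,t,a+u-w,b+v-w,z)[:2] for a,b in zip(xx,yy)],np.float32)
    print(n,len(P),cv2.minAreaRect(P))
print(hsv[242,266],p[242,266], tyaw())
goal(.5,.35,.26,100);goal(.474,-.057,.26,90)
E
python3 -c "
import cv2;i=cv2.imread('pics/top1.png')[140:300,220:480];cv2.imwrite('pics/top1c.png',cv2.resize(i,None,fx=3,fy=3,interpolation=2))"
```

```text
jar 587 ((0.6331602334976196, -0.22399336099624634), (0.06353282928466797, 0.07023812085390091), 62.877384185791016)
cap 439 ((0.47441473603248596, -0.05286199599504471), (0.055085066705942154, 0.05573522299528122), 25.012046813964844)Traceback (most recent call last):
  File "<stdin>", line 8, in <module>
cv2.error: OpenCV(4.12.0) /io/opencv/modules/imgproc/src/convhull.cpp:143: error: (-215:Assertion failed) total >= 0 && (depth == CV_32F || depth == CV_32S) in function 'convexHull'
```

View pics/top1c.png

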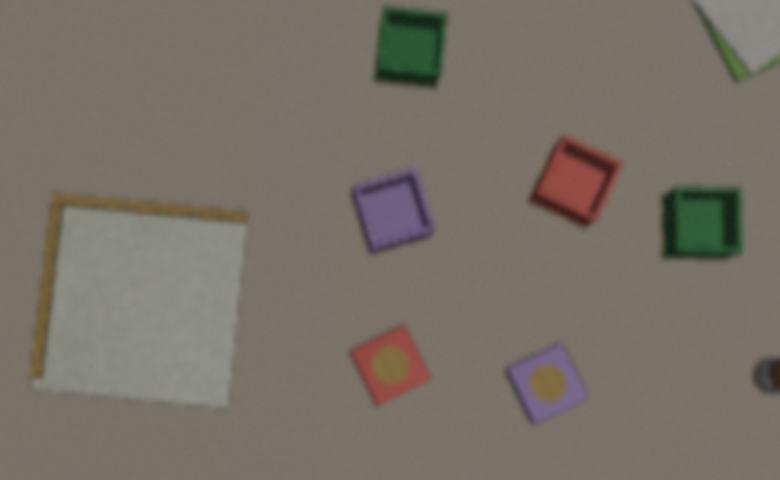

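The crop shows the cap turned about 25° (mod 90), the jar about -23° and the tray about -4°. I'm moving above the cap by way of the left side.

Run:
```python
from h import *
print(ctrl.observe()['t'],tyaw())
goal(.5,.3,.26,50);goal(.455,-.057,.26,25)
```

```text
1.05 74.65512607573507
shift [-0.4028 -0.2034 -0.0287] turn [-0.   -0.   24.66]
shift [-0.4539 -0.5596 -0.0287] turn [-0.   -0.   49.66]
```

```bash
python3 -m inch '[-0.4,-0.2,-0.05,0,0,25, -0.4,-0.2,-0.05,0,0,25, -0.4,-0.2,-0.05,0,0,25, -0.4,-0.2,-0.05,0,0,25, -0.4,-0.2,-0.05,0,0,25, -0.4,-0.2,-0.05,0,0,25, -0.4,-0.2,-0.05,0,0,25, -0.4,-0.2,-0.05,0,0,25, -0.4,-0.2,-0.05,0,0,25, -0.4,-0.2,-0.05,0,0,25]' 0
python3 - <<'E'
from h import *
o,p,d=grab('wrist','w1.png'); print(o['t'],tyaw(o))
for r in ctrl.place_of('wrist','tray_corner'):
  K,R,t=cam('wrist',o); print(r, at_z(K,R,t,*r['point'],.006))
goal(.474,-.057,.26,25)
E
```

```text
t: 2.3
ee_pos: [0.497, 0.3054, 0.2811]
ee_rot: [-0.0, 0.344, 0.939, 0.0]
wrist_force: [-0.6, 0.9, 0.3]
gripper_width: 0.0857
2.3 49.770704970760306
{'point': [359.9, 262.7], 'confidence': 0.86} [0.63432666 0.24539066 0.006     ]
shift [-0.2163 -0.2916  0.0211] turn [-2.000e-02 -3.000e-02  2.478e+01]
```

View pics/w1.png

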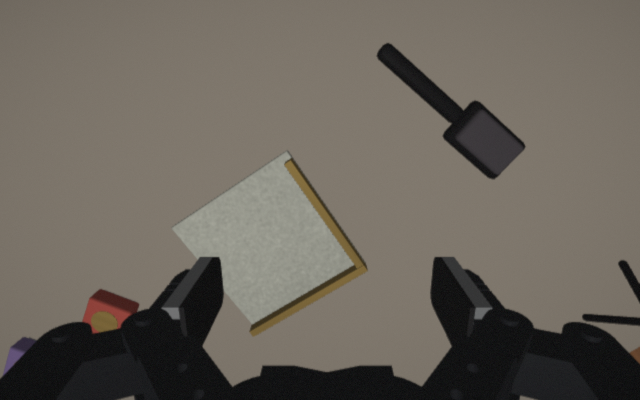

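Run:
```python
import cv2
i=cv2.imread('pics/w1.png')[140:340,160:380];cv2.imwrite('pics/w1c.png',cv2.resize(i,None,fx=3.6,fy=3,interpolation=2))
for y in (200,220,240): print([tuple(int(a) for a in i_) for i_ in cv2.imread('pics/w1.png')[y,300:360:4]])
```

```text
[(139, 149, 148), (139, 149, 148), (119, 131, 134), (59, 106, 126), (62, 108, 129), (34, 53, 62), (109, 120, 128), (110, 121, 129), (111, 121, 129), (112, 122, 130), (110, 121, 128), (110, 121, 128), (110, 121, 128), (109, 120, 128), (110, 121, 129)]
[(140, 151, 150), (135, 146, 145), (138, 149, 148), (139, 150, 149), (141, 152, 151), (145, 156, 156), (65, 106, 125), (60, 105, 127), (46, 81, 97), (80, 90, 93), (110, 121, 129), (109, 120, 128), (110, 121, 129), (110, 121, 129), (110, 120, 129)]
[(138, 149, 148), (135, 146, 144), (141, 151, 150), (143, 154, 153), (135, 146, 146), (139, 150, 149), (139, 149, 149), (136, 146, 145), (135, 145, 145), (131, 143, 144), (57, 101, 122), (57, 100, 120), (35, 53, 61), (110, 121, 129), (110, 121, 129)]
```

View pics/w1c.png

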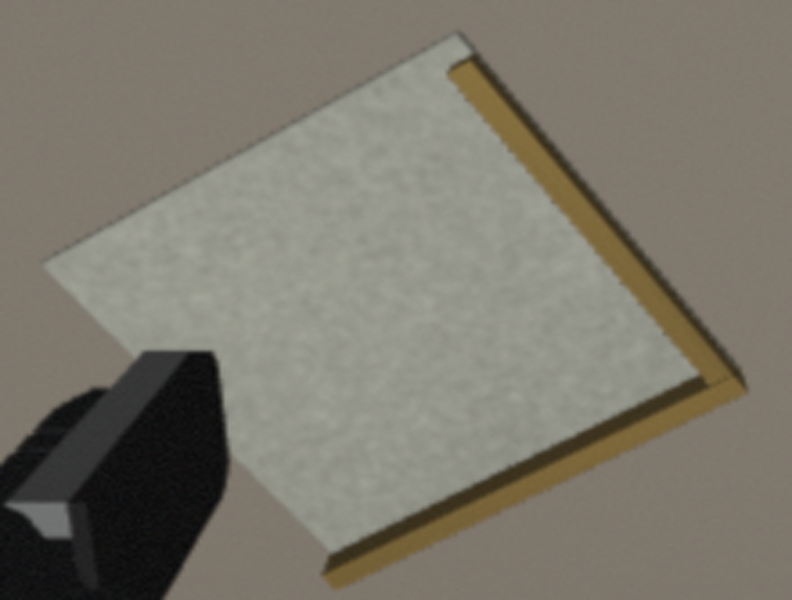

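Run:
```python
from h import *
K,R,t=cam('wrist',ctrl.observe())
P=lambda a,b,z: at_z(K,R,t,160+a/3.6,140+b/3,z)
a,b=P(450,72,.022),P(708,382,.022); c,d=P(332,550,.006),P(698,377,.006)
e,f=P(327,573,.022),P(708,382,.022)
for p,q in((a,b),(c,d),(e,f)): v=q-p; print(p,q,np.degrees(np.arctan2(v[1],v[0])),np.linalg.norm(v))
goal(.474,-.057,.26,25)
```

```text
[0.47315424 0.26221174 0.022     ] [0.6295125  0.24223676 0.022     ] -7.280177470819337 0.15762901045641853
[0.61090997 0.07430122 0.006     ] [0.63280262 0.236609   0.006     ] 82.3181040042768 0.1637776032705081
[0.61186758 0.07522789 0.022     ] [0.6295125  0.24223676 0.022     ] 83.96892671785142 0.16793840355870934
shift [-0.2163 -0.2916  0.0211] turn [-2.000e-02 -3.000e-02  2.478e+01]
```

The view shows the tray corner at about (356,267), near world (0.632,0.242), with the tray yaw about -6 to -7°. Next is the cap.

```bash
python3 -m inch '[-0.21,-0.29,0.06,0,0,25, -0.21,-0.29,0.06,0,0,25, -0.21,-0.29,0.06,0,0,25, -0.21,-0.29,0.06,0,0,25, -0.21,-0.29,0.06,0,0,25, -0.21,-0.29,0.06,0,0,25, -0.21,-0.29,0.06,0,0,25, -0.21,-0.29,0.06,0,0,25]' 0
python3 - <<'E'
from h import *
o,p,d=grab('wrist','w2.png'); print(o['t'],tyaw(o))
K,R,t=cam('wrist',o)
for r in ctrl.place_of('wrist','coral_cap_mid'):
  print(r, at_z(K,R,t,*r['point'],.0145))
for r in ctrl.place_of('wrist','coral_jar_mid'):
  print(r, at_z(K,R,t,*r['point'],.0275))
E
```

```text
t: 3.4
ee_pos: [0.4706, -0.052, 0.2213]
ee_rot: [-0.0, 0.539, 0.842, 0.0]
wrist_force: [-0.5, 1.2, 0.6]
gripper_width: 0.0855
3.4 24.71153424873372
{'point': [328.7, 172.0], 'confidence': 0.61} [ 0.47487299 -0.05798173  0.0145    ]
{'point': [562.5, 303.5], 'confidence': 0.8} [ 0.76666502 -0.08206825  0.0275    ]
{'point': [393.4, 367.0], 'confidence': 0.76} [ 0.63859645 -0.23388428  0.0275    ]
{'point': [330.7, 172.5], 'confidence': 0.45} [ 0.47551378 -0.0549352   0.0275    ]
```

View pics/w2.png

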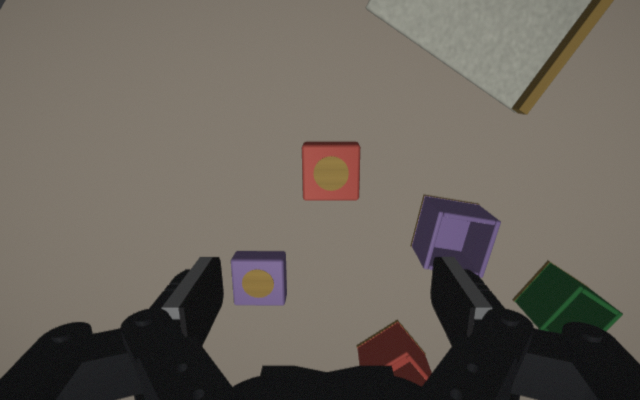

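The cap is at (331,172) and square in the image, so its yaw matches the tool. I'll measure its top face.

```bash
cat >> h.py <<'E'
def rect(p,cam3,lo,hi,box,z,pr=True):
    K,R,t=cam3; x0,y0,x1,y1=box
    m=np.zeros(p.shape[:2],np.uint8); hsv=cv2.cvtColor(p,cv2.COLOR_RGB2HSV)
    m[y0:y1,x0:x1]=cv2.inRange(hsv,np.array(lo),np.array(hi))[y0:y1,x0:x1]
    c=max(cv2.findContours(m,cv2.RETR_EXTERNAL,cv2.CHAIN_APPROX_NONE)[0],key=cv2.contourArea)[:,0]
    W=np.array([at_z(K,R,t,*q,z)[:2] for q in c],np.float32); return cv2.minAreaRect(W), cv2.boundingRect(c)
E
python3 - <<'E'
from h import *
p=cv2.imread('pics/w2.png')[:,:,::-1].copy(); o=ctrl.observe()
hsv=cv2.cvtColor(p,cv2.COLOR_RGB2HSV)
print([tuple(map(int,hsv[y,340])) for y in range(136,206,3)])
print(rect(p,cam('wrist',o),(0,60,100),(40,255,255),(290,130,375,210),.029))
E
```

```text
[(19, 37, 130), (16, 37, 130), (4, 121, 76), (3, 155, 112), (3, 144, 156), (3, 144, 158), (3, 143, 157), (3, 143, 157), (20, 136, 143), (21, 137, 143), (21, 135, 140), (21, 133, 134), (21, 131, 138), (21, 134, 139), (20, 133, 144), (21, 133, 138), (21, 133, 136), (16, 135, 144), (3, 142, 160), (3, 142, 160), (3, 142, 162), (4, 136, 144), (17, 39, 131), (18, 39, 131)]
(((0.47564464807510376, -0.05491196736693382), (0.05631474778056145, 0.054534461349248886), 24.771989822387695), (301, 145, 60, 56))
```

Run:
```python
from h import *
goal(.4756,-.0555,.004,24.8)
```

```text
shift [-0.0056  0.0027  0.2174] turn [ 0.02 -0.01 -0.01]
```

```bash
python3 -m inch '[-0.0055,0.0025,0.06,0,0,0, -0.0055,0.0025,0.12,0,0,0, -0.0055,0.0025,0.16,0,0,0, -0.0055,0.0025,0.19,0,0,0, -0.0055,0.0025,0.205,0,0,0, -0.0055,0.0025,0.217,0,0,0, -0.0055,0.0025,0.217,0,0,0]' 0
python3 -m inch '[0,0,0,0,0,0, 0,0,0,0,0,0, 0,0,0,0,0,0,0,0,0,0,0,0, 0,0,0,0,0,0, 0,0,0,0,0,0]' 255 30
python3 - <<'E'
from h import *
o,p,d=grab('wrist','w3.png');o,p,d=grab('side','s3.png')
E
```

```text
t: 4.42
ee_pos: [0.4752, -0.0568, 0.0043]
ee_rot: [-0.0, 0.54, 0.842, -0.0]
wrist_force: [-0.1, -0.4, 0.5]
gripper_width: 0.0856
t: 5.18
ee_pos: [0.4756, -0.0569, 0.0051]
ee_rot: [0.001, 0.54, 0.842, 0.0]
wrist_force: [-0.7, 0.5, 8.1]
gripper_width: 0.0551
```

View pics/w3.png

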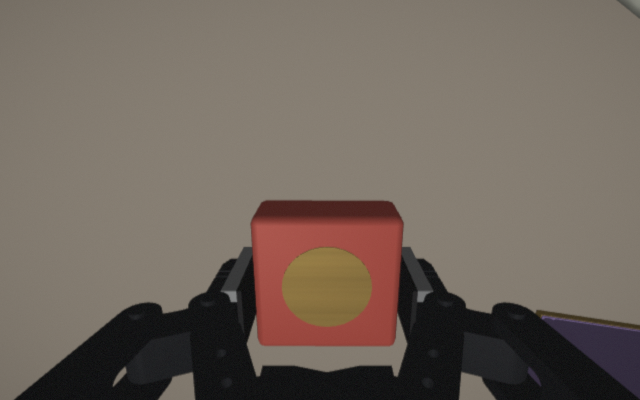

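The cap is held, with a width of 55 mm. The 8 N is probably the fingertips on the table. I'll lift it and move to view the jar.

Run:
```python
from h import *
o=ctrl.observe(); K,R,t=cam('wrist',o); T=rot(o['ee_rot'])
w=at_z(K,R,t,327,286.5,.029); print(w, T.T@(w-o['ee_pos']))
goal(.58,-.19,.2,67); goal(.58,-.19,.2,-23)
```

```text
[ 0.47432349 -0.05601328  0.029     ] [ 0.00134048 -0.00074317 -0.02388375]
shift [-0.1646  0.0396 -0.1948] turn [  0.06   0.05 -42.35]
shift [-0.1646  0.0396 -0.1948] turn [ 0.08 -0.   47.65]
```

```bash
python3 -m inch '[0,0,-0.06,0,0,0, 0,0,-0.12,0,0,0, 0,0,-0.17,0,0,0, 0,0,-0.2,0,0,0, 0,0,-0.2,0,0,0]' 255 30
```

```text
t: 5.9
ee_pos: [0.4761, -0.0568, 0.2066]
ee_rot: [0.002, 0.54, 0.842, 0.002]
wrist_force: [-0.1, 0.2, -1.3]
gripper_width: 0.0556
```

Run:
```python
from h import *
goal(.637,-.232,.22,-23)
```

```text
shift [-0.2264  0.0732 -0.0128] turn [ 2.700e-01 -4.000e-02  4.767e+01]
```

```bash
python3 -m inch '[-0.225,0.073,-0.013,0,0,47.5, -0.225,0.073,-0.013,0,0,47.5, -0.225,0.073,-0.013,0,0,47.5, -0.225,0.073,-0.013,0,0,47.5, -0.225,0.073,-0.013,0,0,47.5, -0.225,0.073,-0.013,0,0,47.5, -0.225,0.073,-0.013,0,0,47.5, -0.225,0.073,-0.013,0,0,47.5]' 255 30
python3 - <<'E'
from h import *
o,p,d=grab('wrist','w4.png'); print(o['t'],tyaw(o))
K,R,t=cam('wrist',o)
for r in ctrl.place_of('wrist','coral_jar_mid'):
  print(r, at_z(K,R,t,*r['point'],.0275))
E
```

```text
t: 6.9
ee_pos: [0.6352, -0.2305, 0.2174]
ee_rot: [-0.0, 0.833, 0.554, 0.0]
wrist_force: [0.1, 0.6, -0.5]
gripper_width: 0.0558
6.9 -22.754870710176398
{'point': [332.3, 164.2], 'confidence': 0.75} [ 0.64082084 -0.22893452  0.0275    ]
```

View pics/w4.png

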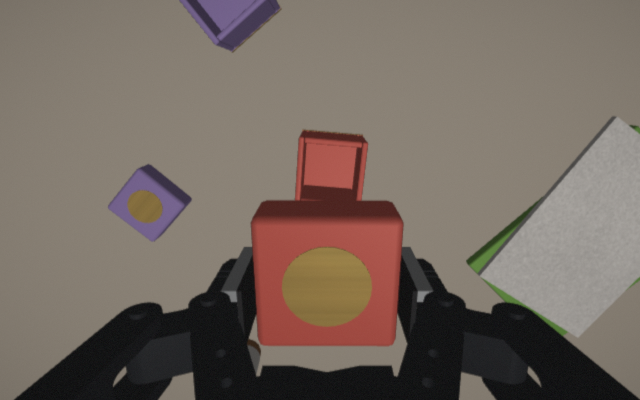

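The jar at (330,165) is partly hidden by the held cap, so I'm backing off 50 mm for a full view.

```bash
python3 -m inch '[-0.05,0,0,0,0,0, -0.05,0,0,0,0,0, -0.05,0,0,0,0,0]' 255 30
python3 - <<'E'
from h import *
o,p,d=grab('wrist','w5.png'); print(o['t'],o['ee_pos'],tyaw(o))
cam3=K,R,t=cam('wrist',o)
print(rect(p,cam3,(0,90,60),(12,255,255),(270,60,400,199),.055))
for r in ctrl.place_of('wrist','coral_jar_mid'):
  print(r, at_z(K,R,t,*r['point'],.0275))
i=p[60:210,260:400,::-1];cv2.imwrite('pics/w5c.png',cv2.resize(i,None,fx=4,fy=4,interpolation=2))
E
```

```text
t: 7.38
ee_pos: [0.616, -0.2768, 0.2174]
ee_rot: [-0.0, 0.833, 0.553, 0.0]
wrist_force: [0.4, 1.2, -0.0]
gripper_width: 0.0555
7.375 [ 0.61597808 -0.27682475  0.21742   ] -22.83935400301885
(((0.6377519369125366, -0.23023825883865356), (0.059864286333322525, 0.05981919914484024), 62.313838958740234), (293, 75, 77, 78))
{'point': [331.9, 112.1], 'confidence': 0.88} [ 0.63990525 -0.23036015  0.0275    ]
```

View pics/w5c.png

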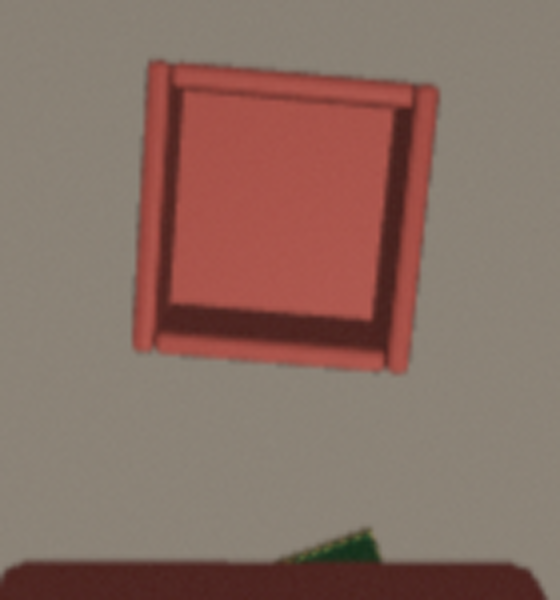

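The rim rectangle measures 59.9 x 59.8 mm at (0.6378,-0.2302) with yaw -27.7°, which agrees with the jar's known size.

Run:
```python
from h import *
goal(.6378,-.2317,.085,-27.7)
```

```text
shift [0.0491 0.0026 0.1323] turn [ 0.   -0.03  4.93]
```

```bash
python3 -m inch '[0.049,0.0025,0,0,0,5, 0.049,0.0025,0.05,0,0,5, 0.049,0.0025,0.1,0,0,5, 0.049,0.0025,0.122,0,0,5, 0.049,0.0025,0.132,0,0,5, 0.049,0.0025,0.132,0,0,5, 0.049,0.0025,0.132,0,0,5]' 255 30
python3 - <<'E'
from h import *
grab('wrist','w6.png'); o,p,d=grab('side','s6.png')
i=p[190:300,270:410,::-1];cv2.imwrite('pics/s6c.png',cv2.resize(i,None,fx=5,fy=5,interpolation=2))
goal(.6378,-.2317,.055,-27.7)
E
```

```text
t: 8.35
ee_pos: [0.638, -0.2332, 0.0869]
ee_rot: [0.001, 0.856, 0.516, 0.001]
wrist_force: [0.7, 0.2, -0.8]
gripper_width: 0.0553
shift [ 0.0012 -0.0007  0.0315] turn [ 0.09 -0.02 -0.15]
```

View pics/w6.png

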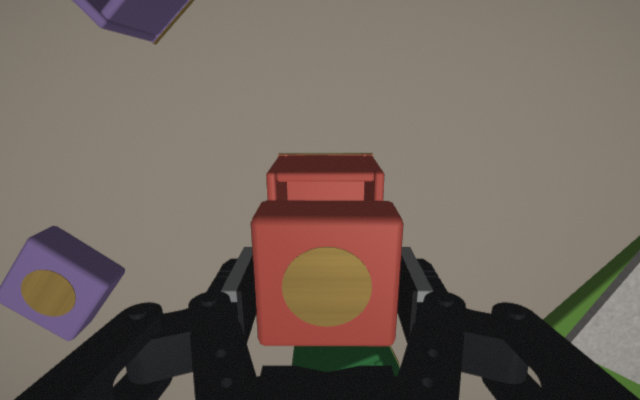

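View pics/s6c.png

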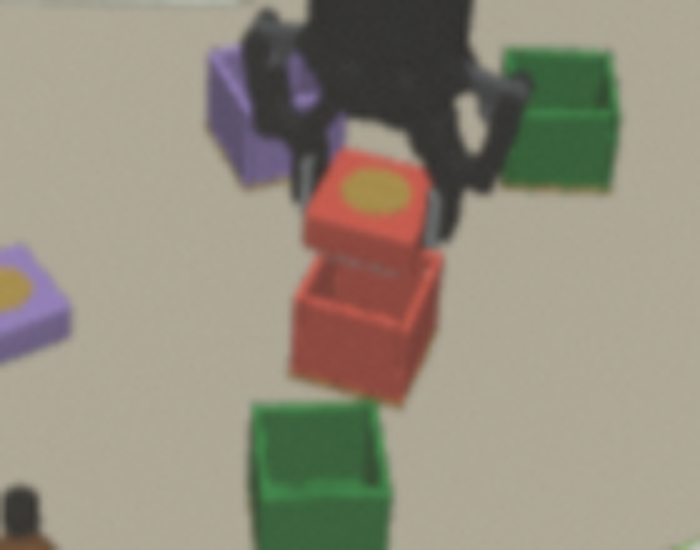

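The wrist view shows the jar rim spanning columns 268–383 and square, with the cap centred at 327. They are aligned, so I'm lowering.

```bash
python3 -m inch '[0.001,0,0.012,0,0,0, 0.001,0,0.02,0,0,0, 0.001,0,0.025,0,0,0, 0.001,0,0.029,0,0,0, 0.001,0,0.031,0,0,0, 0.001,0,0.031,0,0,0, 0.001,0,0.031,0,0,0]' 255 30
```

```text
t: 9.32
ee_pos: [0.638, -0.2323, 0.0552]
ee_rot: [0.0, 0.857, 0.516, 0.0]
wrist_force: [-3.0, 1.9, 11.1]
gripper_width: 0.0555
```

Run:
```python
from h import *
grab('wrist','w7.png'); o,p,d=grab('side','s7.png')
i=p[190:300,270:410,::-1];cv2.imwrite('pics/s7c.png',cv2.resize(i,None,fx=5,fy=5,interpolation=2))
```

```text
(no output)
```

View pics/s7c.png

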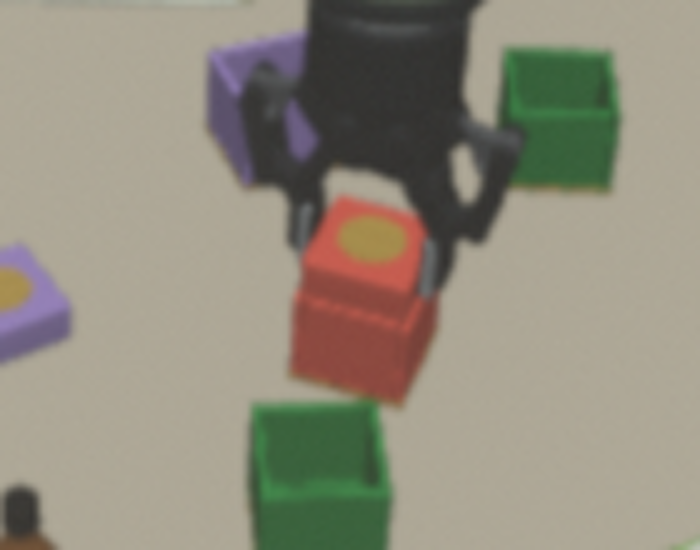

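View pics/w7.png

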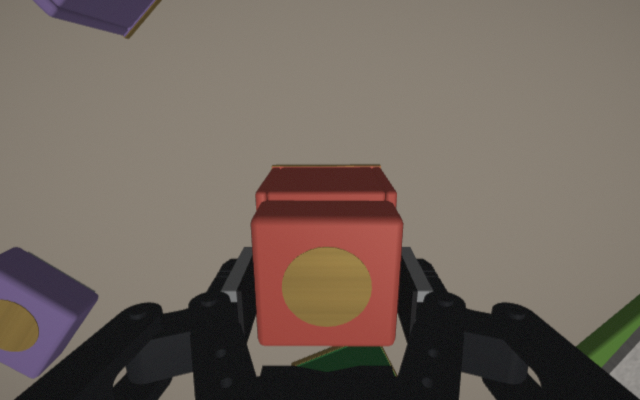

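The cap appears seated on the rim. I'll open and check its height.

```bash
python3 -m inch '[0,0,0,0,0,0, 0,0,0,0,0,0, 0,0,0,0,0,0, 0,0,0,0,0,0]' 0 30
python3 -m inch '[0,0,-0.04,0,0,0, 0,0,-0.08,0,0,0, 0,0,-0.11,0,0,0, 0,0,-0.12,0,0,0, 0,0,-0.12,0,0,0]' 0
python3 - <<'E'
from h import *
o,p,d=grab('wrist','w8.png'); cam3=K,R,t=cam('wrist',o); print(o['ee_pos'],tyaw(o))
print(rect(p,cam3,(0,90,60),(40,255,255),(240,60,420,255),.079))
vv,uu=np.mgrid[0:400,0:640]; W=world(K,R,t,uu,vv,d)
np.save('W8.npy',W)
i=p[60:280,230:430,::-1];cv2.imwrite('pics/w8c.png',cv2.resize(i,None,fx=3,fy=2.7,interpolation=2))
E
```

```text
t: 9.93
ee_pos: [0.6376, -0.232, 0.0542]
ee_rot: [-0.0, 0.856, 0.516, -0.0]
wrist_force: [0.0, 0.4, -0.3]
gripper_width: 0.0856
t: 10.55
ee_pos: [0.6377, -0.2319, 0.1742]
ee_rot: [0.0, 0.856, 0.516, 0.0]
wrist_force: [0.4, 1.1, -0.3]
gripper_width: 0.0855
[ 0.63773827 -0.23189474  0.17424323] -27.840517731281906
(((0.6408607959747314, -0.22498764097690582), (0.06843698024749756, 0.055368822067976), 61.88948059082031), (287, 137, 81, 96))
```

View pics/w8.png

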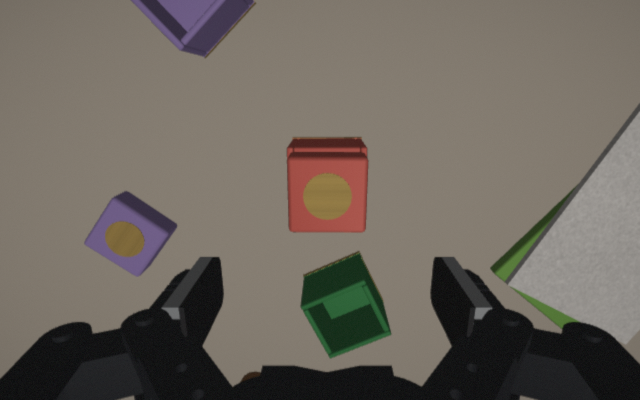

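Run:
```python
import numpy as np,cv2
W=np.load('W8.npy')
for u in (295,327,360): print([ (v,*(np.round(W[v,u]*1000).astype(int))) for v in (140,148,156,162,180,200,220,228)])
P=W[158:228,294:362].reshape(-1,3); A=np.c_[P[:,:2],np.ones(len(P))]; print(np.linalg.lstsq(A,P[:,2],rcond=None)[0], P[:,2].mean())
i=cv2.imread('pics/w8.png')[120:250,270:390];cv2.imwrite('pics/w8d.png',cv2.resize(i,None,fx=4.5,fy=4.5,interpolation=2))
```

```text
[(140, np.int64(628), np.int64(-191), np.int64(19)), (148, np.int64(631), np.int64(-194), np.int64(56)), (156, np.int64(631), np.int64(-196), np.int64(78)), (162, np.int64(630), np.int64(-200), np.int64(80)), (180, np.int64(624), np.int64(-210), np.int64(80)), (200, np.int64(616), np.int64(-223), np.int64(80)), (220, np.int64(609), np.int64(-236), np.int64(81)), (228, np.int64(606), np.int64(-241), np.int64(81))]
[(140, np.int64(652), np.int64(-204), np.int64(19)), (148, np.int64(652), np.int64(-205), np.int64(56)), (156, np.int64(651), np.int64(-206), np.int64(79)), (162, np.int64(649), np.int64(-209), np.int64(82)), (180, np.int64(643), np.int64(-221), np.int64(80)), (200, np.int64(636), np.int64(-233), np.int64(81)), (220, np.int64(629), np.int64(-247), np.int64(80)), (228, np.int64(627), np.int64(-252), np.int64(80))]
[(140, np.int64(676), np.int64(-217), np.int64(20)), (148, np.int64(673), np.int64(-217), np.int64(52)), (156, np.int64(671), np.int64(-217), np.int64(77)), (162, np.int64(669), np.int64(-220), np.int64(80)), (180, np.int64(663), np.int64(-231), np.int64(80)), (200, np.int64(657), np.int64(-244), np.int64(81)), (220, np.int64(650), np.int64(-257), np.int64(81)), (228, np.int64(647), np.int64(-263), np.int64(80))]
[0.06961903 0.13583369 0.0674343 ] 0.08084543904579401
```

View pics/w8d.png

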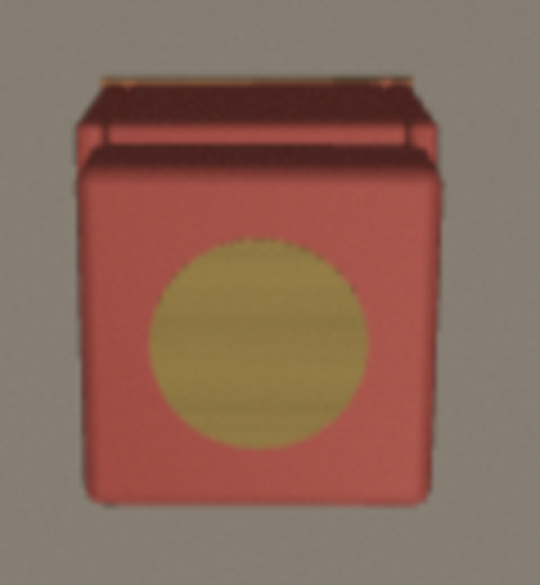

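The cap's top is flat at about 80 mm (79 expected) and centred, so it is seated. Now I'm gripping the jar body, with the fingertips about 20 mm above its foot.

```bash
python3 -m inch '[0.001,0,0.06,0,0,0, 0.001,0,0.1,0,0,0, 0.001,0,0.13,0,0,0, 0.001,0,0.145,0,0,0, 0.001,0,0.153,0,0,0, 0.001,0,0.153,0,0,0]' 0
python3 -m inch '[0,0,0,0,0,0, 0,0,0,0,0,0, 0,0,0,0,0,0,0,0,0,0,0,0, 0,0,0,0,0,0]' 255 45
python3 -m inch '[0,0,-0.02,0,0,0, 0,0,-0.05,0,0,0, 0,0,-0.08,0,0,0, 0,0,-0.1,0,0,0, 0,0,-0.1,0,0,0]' 255 45
python3 - <<'E'
from h import *
o,p,d=grab('wrist','w9.png'); o,p,d=grab('side','s9.png')
i=p[150:300,270:410,::-1];cv2.imwrite('pics/s9c.png',cv2.resize(i,None,fx=4,fy=4,interpolation=2))
goal(.58,.19,.14,-6.5)
E
```

```text
t: 11.35
ee_pos: [0.6382, -0.2312, 0.0214]
ee_rot: [0.0, 0.856, 0.516, -0.0]
wrist_force: [-0.1, -0.2, 0.1]
gripper_width: 0.0852
t: 11.98
ee_pos: [0.6387, -0.2313, 0.0224]
ee_rot: [0.0, 0.856, 0.516, 0.001]
wrist_force: [-1.5, 0.2, 6.3]
gripper_width: 0.0593
t: 12.6
ee_pos: [0.6388, -0.2313, 0.123]
ee_rot: [0.001, 0.856, 0.516, 0.001]
wrist_force: [-0.6, 0.2, -4.5]
gripper_width: 0.0594
shift [ 0.3451 -0.2476 -0.0191] turn [-5.000e-02 -1.000e-02 -2.134e+01]
```

View pics/s9c.png

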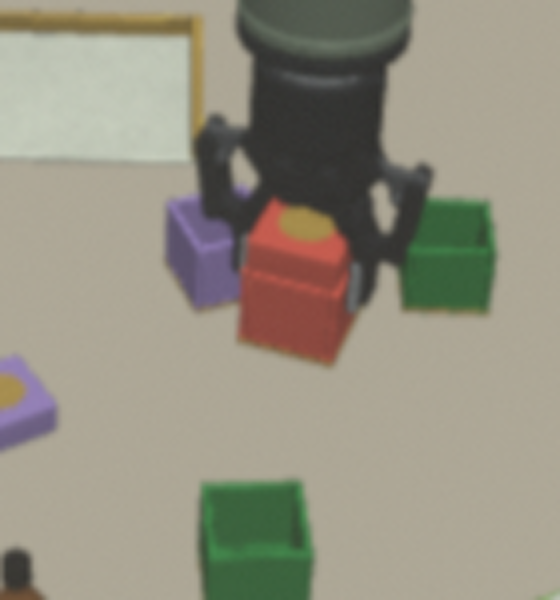

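View pics/w9.png

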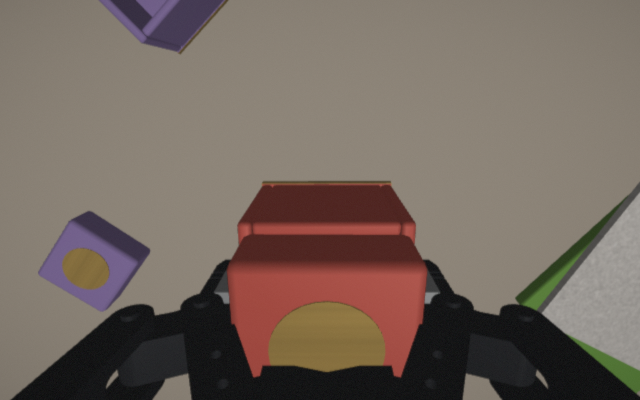

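The capped jar is held upright and square, with the cap on it. I'm moving over the tray, 40–60 mm off both fences.

```bash
python3 - <<'E'
from h import *
goal(.57,.165,.15,-6.5)
E
python3 -m inch '[0.1,-0.08,-0.03,0,0,-7, 0.32,-0.25,-0.03,0,0,-21.5, 0.32,-0.25,-0.03,0,0,-21.5, 0.32,-0.25,-0.03,0,0,-21.5, 0.32,-0.25,-0.03,0,0,-21.5, 0.32,-0.25,-0.03,0,0,-21.5, 0.32,-0.25,-0.03,0,0,-21.5, 0.32,-0.25,-0.03,0,0,-21.5, 0.32,-0.25,-0.03,0,0,-21.5, 0.32,-0.25,-0.03,0,0,-21.5]' 255 45
python3 - <<'E'
from h import *
o,p,d=grab('wrist','w10.png'); print(o['ee_pos'],tyaw(o))
for r in ctrl.place_of('wrist','tray_corner'):
  K,R,t=cam('wrist',o); print(r, at_z(K,R,t,*r['point'],.006))
E
```

```text
shift [ 0.3183 -0.2448 -0.0291] turn [-5.000e-02 -1.000e-02 -2.134e+01]
t: 13.95
ee_pos: [0.5667, 0.1673, 0.151]
ee_rot: [0.0, 0.746, 0.666, -0.0]
wrist_force: [0.5, 0.7, -3.2]
gripper_width: 0.0592
[0.56665307 0.16727637 0.15096574] -6.443522532840083
{'point': [399.9, 77.3], 'confidence': 0.55} [0.63088903 0.24167055 0.006     ]
```

View pics/w10.png

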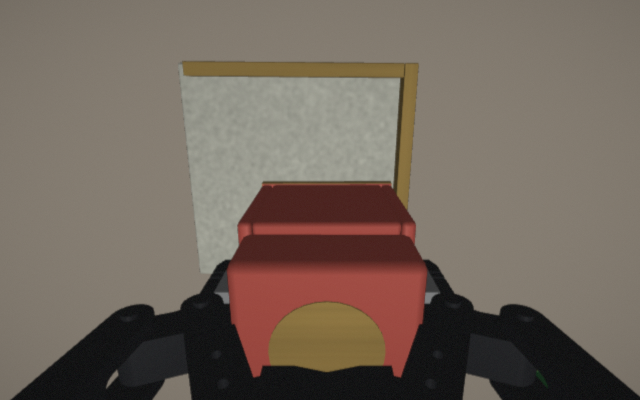

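```bash
python3 - <<'E'
from h import *
p=cv2.imread('pics/w10.png')[:,:,::-1].copy(); o=ctrl.observe(); K,R,t=cam('wrist',o)
g=p[:,:,2].astype(float)  # blue: brass low, floor high
def sub(line):  # max gradient subpixel
    d=np.abs(np.diff(cv2.GaussianBlur(line.reshape(1,-1),(5,1),1)[0])); k=np.argmax(d[2:-2])+2
    a,b,c=d[k-1:k+2]; return k+.5+.5*(a-c)/(a-2*b+c+1e-9)
up=[(u,70+sub(g[70:86,u])) for u in range(195,392,2)]
lo=[(u,58+sub(g[58:72,u])) for u in range(195,392,2)]
rt=[(392-0+sub(g[v,385:405])-7,v) for v in range(90,175,2)]
def fit(P,z):
    W=np.array([at_z(K,R,t,*q,z)[:2] for q in P]); v=cv2.fitLine(W.astype(np.float32),cv2.DIST_HUBER,0,1e-5,1e-5).ravel(); a=np.degrees(np.arctan2(v[1],v[0])); return a,v[2:],P[0],P[-1]
U=fit(up,.022);L=fit(lo,.022);F=fit(rt,.006)
print('inner',U,'\nouter',L,'\nfar floor',F)
# corner at intersection
def inter(A,B):
    a,b=np.radians(A[0]),np.radians(B[0]); M=np.array([[np.cos(a),-np.cos(b)],[np.sin(a),-np.sin(b)]]); s=np.linalg.solve(M,B[1]-A[1]); return A[1]+s[0]*np.array([np.cos(a),np.sin(a)])
print(inter(U,F))
T=rot(o['ee_rot']);print(tyaw(o))
E
python3 -c "
import cv2;i=cv2.imread('pics/w10.png')[55:195,330:430];cv2.imwrite('pics/w10c.png',cv2.resize(i,None,fx=4,fy=4,interpolation=2))"
```

```text
inner (np.float32(-6.893633), array([0.550594  , 0.25112346], dtype=float32), (195, np.float64(76.03802953880913)), (391, np.float64(77.54587774939777))) 
outer (np.float32(-6.9133244), array([0.5520459 , 0.26146355], dtype=float32), (195, np.float64(60.52349505566915)), (391, np.float64(62.28773565646715))) 
far floor (np.float32(83.09818), array([0.6271931 , 0.21055004], dtype=float32), (np.float64(399.0884702270627), 90), (np.float64(393.74218455844476), 174))
[0.63092864 0.24141096]
-6.428084364742421
```

View pics/w10c.png

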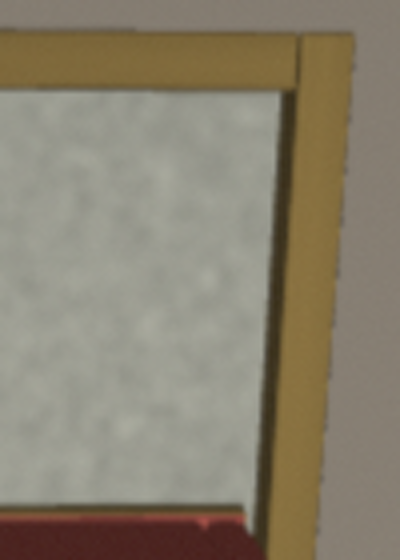

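The tray yaw is -6.9° and the corner is at (0.631,0.2414). The two fences come out perpendicular and the bar measures 10 mm thick, both consistent with the description. I'll lower the jar at (-45,-45) mm.

Run:
```python
from h import *
goal(.5809,.2021,.0305,-6.9)
```

```text
shift [0.0359 0.0103 0.1207] turn [-0.01  0.02  0.47]
```

```bash
python3 -m inch '[0.035,0.01,0.03,0,0,0.5, 0.035,0.01,0.07,0,0,0.5, 0.035,0.01,0.1,0,0,0.5, 0.035,0.01,0.113,0,0,0.5, 0.035,0.01,0.12,0,0,0.5, 0.035,0.01,0.12,0,0,0.5, 0.035,0.01,0.12,0,0,0.5]' 255 45
python3 -m inch '[0,0,0.001,0,0,0, 0,0,0.002,0,0,0, 0,0,0.002,0,0,0, 0,0,0.002,0,0,0]' 255 45
python3 - <<'E'
from h import *
goal(.5809,.2021,.0275,-6.9)
E
```

```text
t: 14.92
ee_pos: [0.5809, 0.2024, 0.0323]
ee_rot: [0.0, 0.748, 0.664, 0.001]
wrist_force: [-0.5, 0.0, -3.6]
gripper_width: 0.0595
t: 15.42
ee_pos: [0.5804, 0.2023, 0.0293]
ee_rot: [0.0, 0.748, 0.664, -0.0]
wrist_force: [-0.1, -0.2, -3.7]
gripper_width: 0.0589
shift [-0.0001  0.0006  0.0018] turn [-0.    0.    0.05]
```

```bash
python3 -m inch '[0,0,0.001,0,0,0, 0,0,0.001,0,0,0, 0,0,0.001,0,0,0]' 255 45
python3 -m inch '[0,0,0.0005,0,0,0, 0,0,0.0005,0,0,0,0,0,0.0005,0,0,0]' 255 45
python3 -m inch '[0,0,0.0005,0,0,0, 0,0,0.0005,0,0,0,0,0,0.0005,0,0,0]' 255 45
```

```text
t: 15.8
ee_pos: [0.5805, 0.2023, 0.0284]
ee_rot: [0.0, 0.748, 0.664, 0.0]
wrist_force: [0.4, -0.1, 0.4]
gripper_width: 0.0592
t: 16.18
ee_pos: [0.5807, 0.2023, 0.0284]
ee_rot: [0.0, 0.748, 0.664, 0.0]
wrist_force: [-2.7, -0.4, 9.3]
gripper_width: 0.0592
t: 16.55
ee_pos: [0.5809, 0.2024, 0.0284]
ee_rot: [0.0, 0.748, 0.664, 0.001]
wrist_force: [-2.7, -1.1, 17.6]
gripper_width: 0.0594
```

```bash
python3 -m inch '[0.002,0.002,-0.001,0,0,0, 0.006,0.006,-0.001,0,0,0, 0.01,0.01,-0.001,0,0,0, 0.012,0.012,-0.001,0,0,0, 0.012,0.012,-0.001,0,0,0]' 255 45
python3 - <<'E'
from h import *
o,p,d=grab('wrist','w11.png'); print(tyaw(o))
e=np.radians(-6.9); D=np.array(o['ee_pos'])[:2]-[.631,.2414]; print('tray xy',D@[np.cos(e),np.sin(e)],D@[-np.sin(e),np.cos(e)])
i=p[100:300,200:460,::-1];cv2.imwrite('pics/w11c.png',cv2.resize(i,None,fx=3,fy=3,interpolation=2))
E
```

```text
t: 17.18
ee_pos: [0.5942, 0.2131, 0.0284]
ee_rot: [0.0, 0.748, 0.664, 0.0]
wrist_force: [1.4, 0.5, 3.1]
gripper_width: 0.0594
-6.834425265035481
tray xy -0.03312183142063994 -0.03252763779685132
```

View pics/w11c.png

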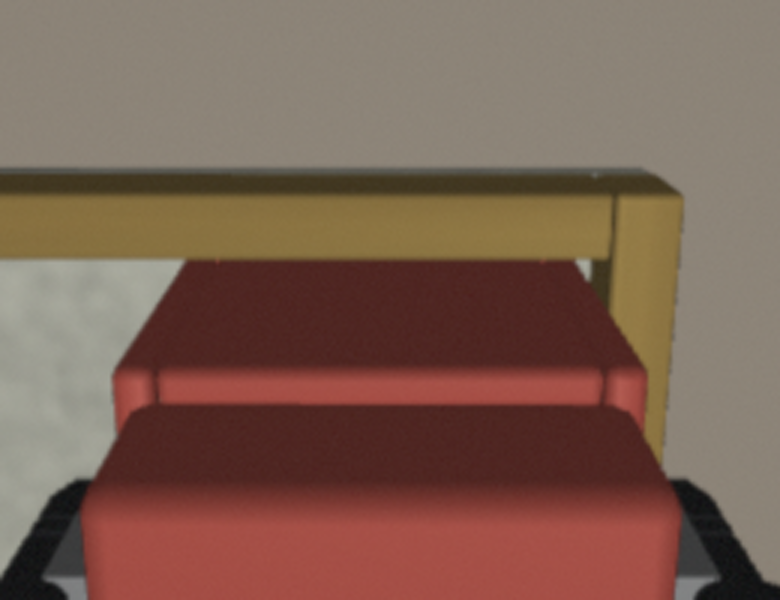

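The jar is square with a gap of about 3 mm to each fence. I'm closing the gaps in small steps.

```bash
python3 -m inch '[0.001,0.001,-0.0002,0,0,0, 0.002,0.002,-0.0002,0,0,0, 0.002,0.002,-0.0002,0,0,0, 0.002,0.002,-0.0002,0,0,0]' 255 45
python3 -m inch '[0.0005,0.0005,0,0,0,0, 0.0005,0.0005,0,0,0,0, 0.0005,0.0005,0,0,0,0]' 255 45
python3 -m inch '[0.0005,0.0005,0,0,0,0, 0.0005,0.0005,0,0,0,0, 0.0005,0.0005,0,0,0,0]' 255 45
```

```text
t: 17.73
ee_pos: [0.5959, 0.2145, 0.0284]
ee_rot: [0.0, 0.748, 0.664, -0.0]
wrist_force: [0.0, 0.2, -0.4]
gripper_width: 0.0592
t: 18.1
ee_pos: [0.5963, 0.2145, 0.0284]
ee_rot: [0.0, 0.748, 0.664, -0.0]
wrist_force: [-2.5, -4.0, 3.3]
gripper_width: 0.0593
t: 18.48
ee_pos: [0.5968, 0.2145, 0.0284]
ee_rot: [0.0, 0.748, 0.663, -0.001]
wrist_force: [-3.9, -6.1, 4.5]
gripper_width: 0.0593
```

```bash
python3 -m inch '[0,0.0005,-0.0002,0,0,0, 0,0.0005,-0.0002,0,0,0, 0,0.0005,-0.0002,0,0,0]' 255 45
python3 -m inch '[0,0.0005,0,0,0,0, 0,0.0005,0,0,0,0, 0,0.0005,0,0,0,0]' 255 45
python3 -m inch '[0,0.0005,0,0,0,0, 0,0.0005,0,0,0,0, 0,0.0005,0,0,0,0]' 255 45
```

```text
t: 18.85
ee_pos: [0.5972, 0.2144, 0.0285]
ee_rot: [0.0, 0.748, 0.663, -0.001]
wrist_force: [-2.4, -5.4, 2.0]
gripper_width: 0.0594
t: 19.23
ee_pos: [0.5977, 0.2144, 0.0285]
ee_rot: [0.0, 0.748, 0.663, -0.001]
wrist_force: [-1.9, -6.6, 1.6]
gripper_width: 0.0594
t: 19.6
ee_pos: [0.5979, 0.2144, 0.0285]
ee_rot: [-0.0, 0.748, 0.663, -0.001]
wrist_force: [-4.8, -6.6, 3.1]
gripper_width: 0.0593
```

Contact with the far fence is starting: x is slowing and the force is rising.

```bash
python3 -m inch '[0,0.0004,0,0,0,0, 0,0.0004,0,0,0,0, 0,0.0004,0,0,0,0]' 255 45
python3 -m inch '[0,0.0003,0,0,0,0, 0,0.0003,0,0,0,0, 0,0.0003,0,0,0,0]' 255 45
python3 - <<'E'
from h import *
o,p,d=grab('wrist','w12.png'); print(tyaw(o),o['wrist_torque'])
i=p[100:300,200:460,::-1];cv2.imwrite('pics/w12c.png',cv2.resize(i,None,fx=3,fy=3,interpolation=2))
F=np.array(o['wrist_force']);e=np.radians(-6.9);print('far',-F[:2]@[np.cos(e),np.sin(e)],'left',-F[:2]@[-np.sin(e),np.cos(e)])
E
```

```text
t: 19.98
ee_pos: [0.5979, 0.2143, 0.0285]
ee_rot: [-0.0, 0.748, 0.663, -0.001]
wrist_force: [-7.4, -6.8, 6.0]
gripper_width: 0.0593
t: 20.35
ee_pos: [0.5979, 0.2144, 0.0285]
ee_rot: [-0.001, 0.748, 0.663, -0.001]
wrist_force: [-10.3, -5.8, 7.5]
gripper_width: 0.0593
-6.8772669531775374 [-1.36643916  2.0239001  -0.27300047]
far 9.488853637876307 left 6.988926788414239
```

View pics/w12c.png

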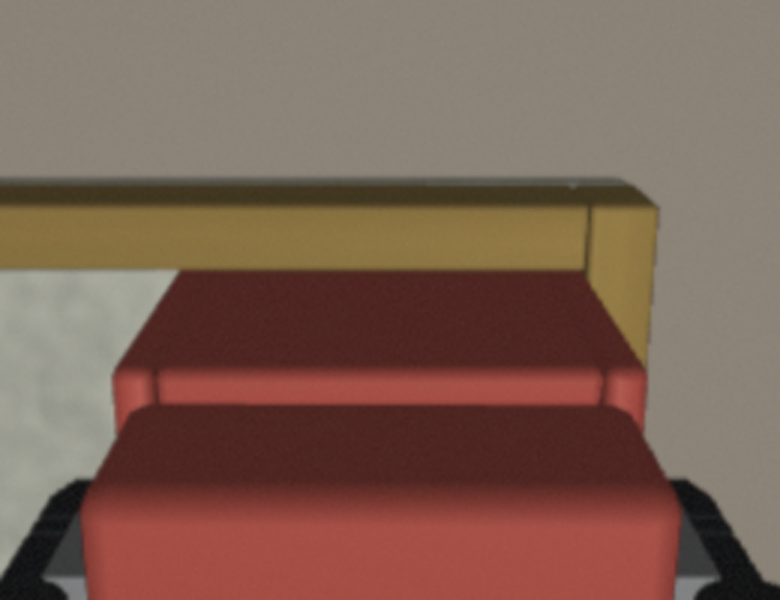

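The jar is against both fences, with no floor visible between them. I'll ease off the downward press a little and let it settle.

```bash
python3 -m inch '[0.0001,-0.0001,-0.0002,0,0,0, 0.0001,-0.0001,-0.0002,0,0,0, 0.0001,-0.0001,-0.0002,0,0,0, 0.0001,-0.0001,-0.0002,0,0,0]' 255 45
python3 -m inch '[0,0,0,0,0,0, 0,0,0,0,0,0, 0,0,0,0,0,0, 0,0,0,0,0,0, 0,0,0,0,0,0, 0,0,0,0,0,0, 0,0,0,0,0,0, 0,0,0,0,0,0]' 255 45
python3 - <<'E'
from h import *
o,p,d=grab('wrist','w13.png');print(tyaw(o))
F=np.array(o['wrist_force']);e=np.radians(-6.9);print('far',-F[:2]@[np.cos(e),np.sin(e)],'left',-F[:2]@[-np.sin(e),np.cos(e)],F[2],np.degrees(np.arccos(-rot(o['ee_rot'])[2,2])))
for n in('top','side'):
  o,p,d=grab(n,n+'13.png')
i=p[130:240,240:400,::-1];cv2.imwrite('pics/s13c.png',cv2.resize(i,None,fx=5,fy=5,interpolation=2))
E
```

```text
t: 20.9
ee_pos: [0.5979, 0.2143, 0.0285]
ee_rot: [-0.0, 0.748, 0.663, -0.001]
wrist_force: [-7.3, -6.8, 4.2]
gripper_width: 0.0595
t: 21.9
ee_pos: [0.5979, 0.2144, 0.0285]
ee_rot: [-0.0, 0.748, 0.663, -0.001]
wrist_force: [-8.0, -6.1, 5.7]
gripper_width: 0.0595
-6.88185900842487
far 7.2375125695049976 left 7.021971315952412 5.7284814443776995 0.1637126835111571
```

View pics/s13c.png

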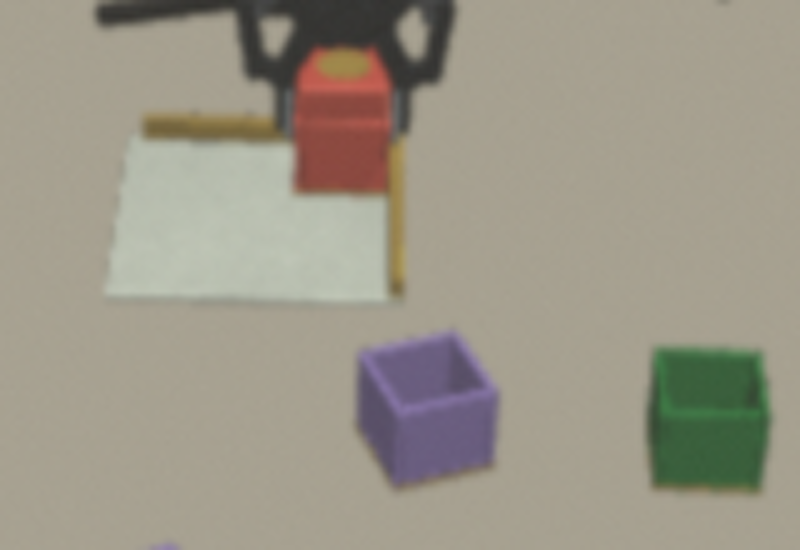

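View pics/w13.png

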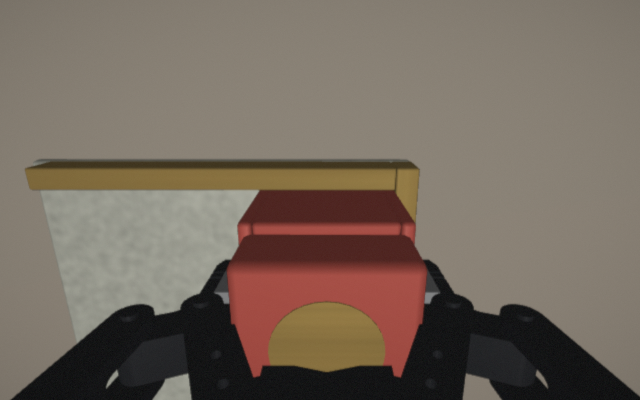

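Forces are about 7 N on each fence, and the jar is upright and square. I'll ease the down-press once more and add about 1 N to each push for friction margin.

```bash
python3 -m inch '[0.0001,0.0001,-0.0002,0,0,0, 0.0001,0.0001,-0.0002,0,0,0, 0.0001,0.0001,-0.0002,0,0,0, 0.0001,0.0001,-0.0002,0,0,0, 0.0001,0.0001,-0.0002,0,0,0, 0.0001,0.0001,-0.0002,0,0,0]' 255 45
python3 - <<'E'
from h import *
for k in range(3):
    ctrl.grab_frame('top'); o=ctrl.observe()
    F=np.array(o['wrist_force']);e=np.radians(-6.9);print('far',-F[:2]@[np.cos(e),np.sin(e)],'left',-F[:2]@[-np.sin(e),np.cos(e)],F[2],o['ee_pos'],tyaw(o))
E
```

```text
t: 22.8
ee_pos: [0.5979, 0.2144, 0.0285]
ee_rot: [-0.0, 0.748, 0.663, -0.002]
wrist_force: [-6.9, -7.1, 2.3]
gripper_width: 0.0595
far 6.568898753278649 left 6.841348698367614 1.407665373771128 [0.59795159 0.21435523 0.02856248] -6.882086263720868
far 6.575228219109042 left 6.786529460008955 1.3588210016991136 [0.59791332 0.21435278 0.02853098] -6.884776570463223
far 7.564941595298387 left 7.04372007481497 2.302401319688234 [0.59795779 0.21436537 0.02855468] -6.883828027051548
```

```bash
python3 -c "
from rig import ctrl; print(ctrl.close_job())"
```

```text
the job is handed in; nothing more can be done
None
```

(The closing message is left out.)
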